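# Clamp a dosing cartridge in its dock

## Task

Lower the red-capped cartridge gently into the empty pocket of the dosing dock until it stands upright on the pocket's floor (lower it all the way, do not drop it in), and let go. Then turn the dock's knurled brass thumbscrew clockwise until the blue jaw has seated firmly on the cartridge: stop soon after the resistance rises, do not overtighten, and let go of the screw. Leave everything else on the bench where it is.

Things in the scene. Friction and masses are not known exactly. Their poses are not given: they have to be found in the camera images.
- cartridge_grip (a point): Centre of the red grip block (24 x 30 x 26 mm in the cartridge's x, y, z) on top of the loose red-capped dosing cartridge, the part to grasp. It lies 73 mm above the cartridge's underside and 13 mm below its top. Axes as for cartridge.
- cartridge: The loose red-capped cartridge, about 0.15 to 0.3 kg: a white body 34 mm (its x) x 40 mm (its y) x 60 mm high, with the red grip block on top, 86 mm high in all. Origin at the centre of its underside, z up. Turning it by half a turn makes no difference.
- slot (a point): Centre of the floor of the dock's pocket, 15 mm above the bench. Axes are the dock's: z up, y from the thumbscrew towards the pocket (the clamping direction). Guide walls 38 mm apart at the pocket's two x sides, flared at the top, reach 55 mm above the bench; the cartridge goes in with its y along this y, either way round, 2 mm clear at each x side.
- dock: The dosing dock, fixed, 84 x 168 mm. Origin on the bench under the slot, same axes as the slot. Along y: face of a stiff rear pad 23 to 32 mm on the +y side (differs by start, not reported); face of the retracted jaw 23 to 25 mm on the -y side; both reach 53 mm above the bench. White housing from 33 to 108 mm on the -y side, 70 mm wide in x, top 60 mm above the bench.
- screw_grip (a point): Centre of the knurled brass head of the vertical thumbscrew on the housing, the height to grip: head 29 mm in diameter, 26 mm high (78 to 104 mm above the bench), on a 14 mm wide stem. This point is 91 mm above the bench and 85 mm from the slot along the slot's -y. Its x axis points along the red mark and turns with the screw.
- thumbscrew: The screw; origin on its axis, 64 mm above the bench. It turns clockwise from above by 1.5 to 4.3 rad from the start before the jaw seats, does not rise or sink, and stays where it is left. 4 mm of jaw travel per rad. It takes 0.42 N m to turn while the jaw is free or just pushes the cartridge along; once seated 0.26 N m more per rad.
- jaw: Blue sprung clamp jaw, 30 mm wide, 19 to 53 mm above the bench, driven along the slot's +y by the screw; origin on the bench under a point 28 mm ahead (+y) of its face. Once the cartridge is against the rear pad it presses 64 N harder per rad of screw. Firm is 25 to 75 N (0.10 to 0.30 N m above the free turning torque; aim for 0.2); over 85 N is overtightened.
- dock_floor: Rubber floor of the pocket, 38 x 74 mm, fixed in the dock, its top 15 mm above the bench. Origin on the bench below the slot.
- spare: Blue-capped cartridge of the same shape, loose; not to be disturbed. Origin at the centre of its underside.
- beaker: Loose clear plastic beaker, 66 mm wide, 75 mm high; not to be disturbed. Origin under its centre.
- cup: Loose white sample cup, 56 mm wide, 60 mm high; not to be disturbed. Origin under its centre.
- reagent: White reagent bottle with a blue cap, 72 mm wide, 160 mm high; not to be disturbed. Origin under its centre.
- jar: Amber jar with a black cap, 50 mm wide, 70 mm high; not to be disturbed. Origin under its centre.

How it is judged:
By the outcome, as a careful person would: the job done as asked, in the order asked, and still so for the second after the job is handed in, with the robot touching nothing.
It also fails if it takes over 72 s, if anything falls off the work surface, if the arm or the gripper's body presses on something with over 40 N, if the wrist force passes 120 N, or if a joint passes its speed limit or range.

## Robot

A 7-joint arm with a two-finger parallel gripper is mounted at the origin on the work surface. World frame = base frame: x ahead of the robot, y to its left, z up, the work surface at z = 0. Lengths are in mm, angles in rad, forces in N, time in s.
With the tool pointing down it reaches from about 425 to 1025 mm from the base axis. Payload 9.4 kg.
Tool frame: the origin (TCP) lies between the finger pads; the fingertips stand 25 mm ahead of it and the grasp point (between the pads) lies 6 mm ahead of it; z points along the fingers, y is the direction in which the jaws open and shut (so a half turn about z gives the same grasp; the last joint's range is limited). The gripper opens to 85 mm and grips with 20 to 120 N. Pads are 22 mm wide; open, the fingers measure 114 mm over their backs; the gripper's body (76 mm by 85 mm) begins 54 mm behind the grasp point. The pads swing forward as they close: fully open they stand 13 mm farther back than shut.
Start: joints at [-1.254, 0.599, -0.003, 1.599, 0.002, 0.943, -0.08], TCP at [278.186, 669.505, 256.275] pointing down, gripper open.
Joint ranges: [-2.57, 2.57], [-0.35, 1.97], [-1.29, 1.29], [0.11, 2.56], [-1.05, 4.19], [0.11, 1.86], [-2.63, 2.63]. Speed limits (rad/s): [2.22, 2.22, 3.01, 3.01, 3.14, 3.14, 3.14].

## Interface

Orientations are given as [roll, pitch, yaw] about the fixed x, y, z axes, in that order (R = Rz(yaw) Ry(pitch) Rx(roll)).
In Python, from plant import manip, eyes, order gives the robot as it stands.
- The arm moves only by the shell command python3 -m handwheel 'ROWS' [FORCE]. ROWS is JSON, a list that holds one entry, the list of rows, each a list of 5 numbers: the finger opening in m, from 0 to 0.0854, then the shift along the tool's x, y, z in m, then the turn about the tool's z in degrees. A call has 1 to 12 rows; each row shifts and turns the commanded pose from where the row before left it, along the tool's axes as they then stand; what a row does not reach is not made up. A row lasts 1/8 s, in which the tool goes at most 62.5 mm and 10.7 degrees, less where a joint would pass 70% of its speed; a pose out of reach is approached as far as the arm can. A call with a gripper value outside its range is refused whole. The fingers move at their own pace and stop on an object; FORCE is the grip in N (left out, the last holds). Time passes only in rows, so rows that do not move let the fingers close. It gives the time, the measured TCP pose, the force and the opening at its end, in the units of the state.
- manip.state(): the state, without advancing time (a new reading comes with each control period).
- eyes.camera(name): name is "scene" or "top" or "wrist"; returns (picture, depth): 480x640x3 uint8, blue, green, red; 480x640 float32, mm along the optical axis (not along the pixel's ray), 0 where there is no reading.
- eyes.get_calibration(name): a dict with "mtx" (3x3 intrinsics, pixels), "origin" and "orientation" of the camera in the world. Camera axes: x right, y down, z forward; pixel columns grow to the right and rows downward; lengths in mm; the calibration is good to about 2 mm. A picture is of the moment at which its call begins: read the wrist's pose just before it. get_calibration takes no time and is no camera call; for the wrist camera it gives the pose at the moment of the call.
- order.job_done(): hands the job in, once; it reports no verdict.
The state is a dict: "time": time; "joint_positions": joint angles; "joint_vel": joint speeds; "effort": joint torques, N m; "tcp_pos": TCP position; "orientation": TCP orientation; "wrist_force": force on the tool from outside, world axes, zero at the start; "wrist_torque": the same for the moment, N m; "opening": finger opening in mm.
Only numpy, scipy, OpenCV 4.12 (cv2) and the standard library are available. Lean on these libraries where they do the work, as an engineer would, in place of code of your own. Each camera call takes 0.05 s, during which the arm holds its last target. There are 200 camera calls.

## Working session

There is one attempt and no reset: what is moved stays moved. The work goes in short steps, Python scripts to look and compute and a shell command to move; the robot and the scene stay as the last step left them, time stands still between calls to the robot, and variables do not carry over. Pictures are saved under pics/ and viewed, about 8 in all and at most 12, crops included, and the job is handed in when it is done.

```bash
mkdir -p pics
cat > h.py <<'E'
import numpy as np, cv2
from scipy.spatial.transform import Rotation as R
from plant import manip, eyes, order
def cam(n,save=None):
    c=eyes.get_calibration(n); im,d=eyes.camera(n)
    if save: cv2.imwrite('pics/'+save,im); np.save('pics/'+save+'.npy',d)
    return im,d,c
def Rm(o):
    o=np.array(o,float); return o if o.shape==(3,3) else R.from_euler('xyz',o).as_matrix()
def pts(d,c):
    K=np.array(c['mtx']);v,u=np.indices(d.shape)
    p=np.stack([(u-K[0,2])/K[0,0]*d,(v-K[1,2])/K[1,1]*d,d],-1)
    return p@Rm(c['orientation']).T+np.array(c['origin'])
def plane(u,v,z,c):
    K=np.array(c['mtx']);r=Rm(c['orientation'])@np.linalg.solve(K,[u,v,1]);o=np.array(c['origin'])
    return o+r*(z-o[2])/r[2]
def proj(p,c):
    K=np.array(c['mtx']);q=K@(Rm(c['orientation']).T@(np.array(p)-np.array(c['origin'])));return q[:2]/q[2]
E
python3 - <<'E'
from h import *
s=manip.state();print({k:np.round(v,3).tolist() for k,v in s.items()})
for n in('top','scene'):
    im,d,c=cam(n,n+'1.png');print(n,c)
E
```

```text
{'time': 0.0, 'joint_positions': [-1.254, 0.6, -0.003, 1.6, 0.002, 0.943, -0.08], 'joint_vel': [-0.002, 0.001, 0.0, -0.001, -0.0, 0.0, -0.0], 'effort': [0.001, -77.645, 1.565, -25.8, 0.012, 0.009, 0.0], 'tcp_pos': [278.027, 669.132, 255.417], 'orientation': [-3.14, 0.0, 2.748], 'wrist_force': [-1.174, 0.518, 0.168], 'wrist_torque': [-0.02, 0.003, 0.042], 'opening': 85.15}
top {'mtx': array([[572.56261738,   0.        , 322.63751564],
       [  0.        , 572.56261738, 241.89140124],
       [  0.        ,   0.        ,   1.        ]]), 'origin': array([ 431.63377346,  -65.35556491, 1261.54359289]), 'orientation': array([-3.01484546, -0.02053678, -1.550381  ])}
scene {'mtx': array([[494.66770472,   0.        , 318.05329301],
       [  0.        , 494.66770472, 240.50558423],
       [  0.        ,   0.        ,   1.        ]]), 'origin': array([1037.87914861, -543.91315338,  734.29785423]), 'orientation': array([-2.35044442,  0.00840109,  0.79608784])}
```

View pics/top1.png

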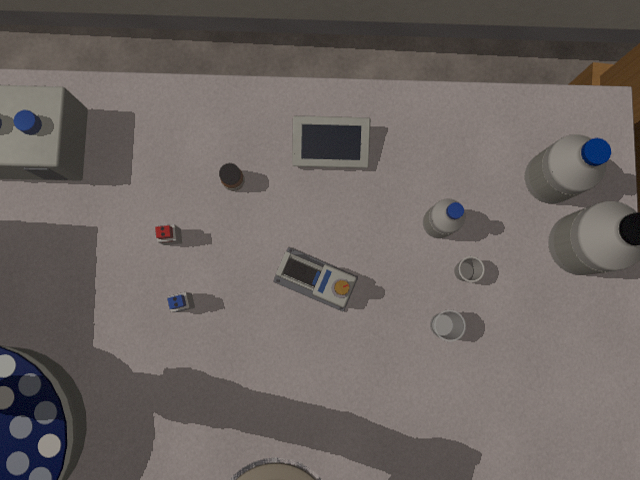

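View pics/scene1.png

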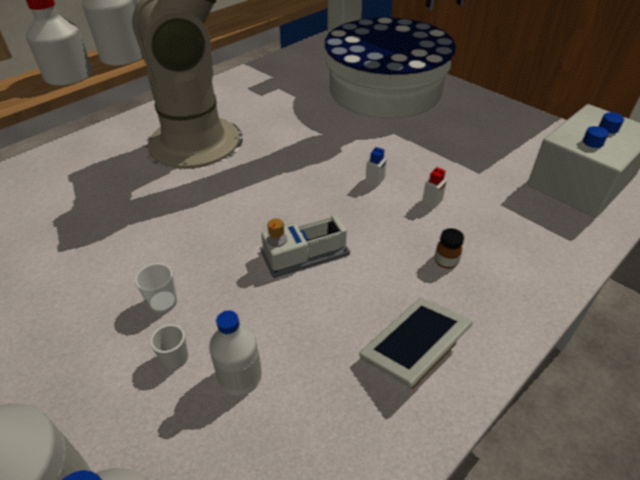

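Top view: red cartridge at (165,233), spare at (178,302), dock pocket near (300,270), and brass screw at (342,288). Scene view: same items, with the red cap at (437,175).

Run:
```python
from h import *
im=cv2.imread('pics/top1.png');d=np.load('pics/top1.png.npy');c=eyes.get_calibration('top');P=pts(d,c)
for n,(u0,v0,u1,v1) in dict(red=(145,215,190,250),blue=(160,285,200,318),brass=(325,272,360,305)).items():
    h=cv2.cvtColor(im,cv2.COLOR_BGR2HSV)[v0:v1,u0:u1];p=P[v0:v1,u0:u1]
    lo={'red':(h[...,0]<8)|(h[...,0]>172),'blue':abs(h[...,0].astype(int)-112)<14,'brass':abs(h[...,0].astype(int)-16)<10}[n]
    m=lo&(h[...,1]>120); q=p[m]; zt=np.percentile(q[:,2],80); t=q[q[:,2]>zt-6]
    r=cv2.minAreaRect(t[:,:2].astype(np.float32)); print(n,m.sum(),len(t),zt,t[:,:2].mean(0),r)
# dock outline
q=P[240:320,265:365].reshape(-1,3);t=q[(q[:,2]>48)&(q[:,2]<70)]
print(cv2.minAreaRect(t[:,:2].astype(np.float32)),t[:,2].mean())
t=q[(q[:,2]>6)&(q[:,2]<70)];print(cv2.minAreaRect(t[:,:2].astype(np.float32)))
cr=np.vstack([cv2.resize(im[240:320,262:372],None,fx=5,fy=5,interpolation=2),cv2.resize(im[215:255,130:240],None,fx=5,fy=5,interpolation=2)])
cv2.imwrite('pics/c1.png',cr[:600])
```

```text
red 143 129 87.94772028827961 [596.55018718 244.3896605 ] ((596.7454223632812, 244.48353576660156), (22.10527801513672, 29.095441818237305), 7.298158645629883)
blue 123 113 87.85105746246136 [452.73370015 208.46579553] ((449.31915283203125, 80.39312744140625), (292.37841796875, 27.14204978942871), 88.3851089477539)
brass 155 145 105.97295681511373 [ 489.00879277 -125.71066501] ((489.5841979980469, -126.16864013671875), (26.275840759277344, 26.58448600769043), 0.7075846791267395)
((511.16424560546875, -72.52201843261719), (161.2943878173828, 69.9542465209961), 68.15797424316406) 58.065239616028094
((511.56982421875, -70.17749786376953), (198.96107482910156, 166.59567260742188), 87.92208099365234)
```

View pics/c1.png

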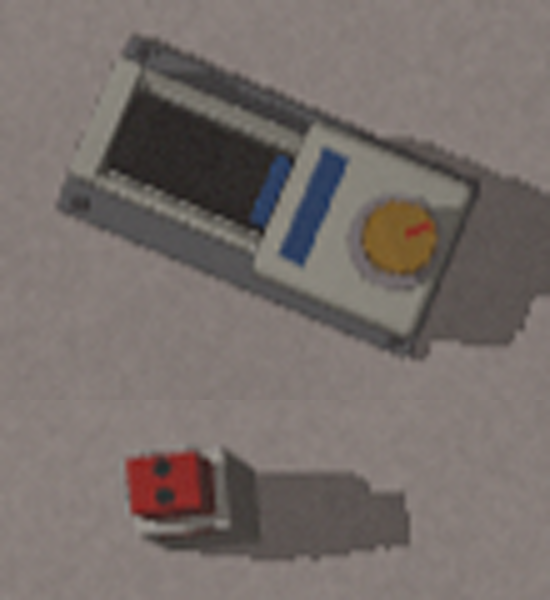

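```bash
cat >> h.py <<'E'
def go(x,y,z,yaw=None):
    s=manip.state();p=np.array(s['tcp_pos']);M=Rm(s['orientation']);yw=np.degrees(s['orientation'][2])
    print('t',s['time'],'tcp',p.round(1),'yaw',round(yw,2),'F',np.round(s['wrist_force'],1),'T',np.round(s['wrist_torque'],2),'open',s['opening'],'j7',round(s['joint_positions'][6],2))
    print('shift mm tool',(M.T@(np.array([x,y,z])-p)).round(1),'toolz turn deg',None if yaw is None else round(-(((yaw-yw)+180)%360-180),2))
E
python3 - <<'E'
from h import *
go(596.6,244.5,200,97.3)
E
```

```text
t 0.1 tcp [278.  669.2 255.5] yaw 157.44 F [-0.3 -0.6 -0.3] T [0.01 0.01 0.03] open 85.62348194564505 j7 -0.08
shift mm tool [-457.1 -269.9   55.9] toolz turn deg 60.14
```

```bash
python3 -m handwheel '[[[0.06,-0.038,-0.0225,0.0046,0],[0.06,-0.038,-0.0225,0.0046,0],[0.06,-0.038,-0.0225,0.0046,0],[0.06,-0.038,-0.0225,0.0046,0],[0.06,-0.038,-0.0225,0.0046,0],[0.06,-0.038,-0.0225,0.0046,0],[0.06,-0.038,-0.0225,0.0046,0],[0.06,-0.038,-0.0225,0.0046,0],[0.06,-0.038,-0.0225,0.0046,0],[0.06,-0.038,-0.0225,0.0046,0],[0.06,-0.038,-0.0225,0.0046,0],[0.06,-0.038,-0.0225,0.0046,0]]]' 30
python3 -m handwheel '[[[0.06,0,0,0,10],[0.06,0,0,0,10],[0.06,0,0,0,10],[0.06,0,0,0,10],[0.06,0,0,0,10],[0.06,0,0,0,10],[0.06,0,0,0,0],[0.06,0,0,0,0]]]'
python3 - <<'E'
from h import *
go(596.6,244.5,200,97.3)
im,d,c=cam('wrist','w1.png');print(c['origin'],proj([596.6,244.5,86],c))
P=pts(d,c);h=cv2.cvtColor(im,cv2.COLOR_BGR2HSV)
m=((h[...,0]<8)|(h[...,0]>172))&(h[...,1]>120);q=P[m];t=q[(q[:,2]>78)&(q[:,2]<95)]
print(len(t),t.mean(0),cv2.minAreaRect(t[:,:2].astype(np.float32)))
E
```

```text
time: 1.6
tcp_pos: [596.3, 243.9, 200.6]
orientation: [-3.141, -0.0, 2.748]
wrist_force: [0.1, -0.2, -0.1]
opening: 60.4
time: 2.6
tcp_pos: [595.6, 245.3, 200.9]
orientation: [-3.141, 0.0, 1.705]
wrist_force: [-0.3, 0.2, 0.0]
opening: 59.8
t 2.6 tcp [595.6 245.3 200.9] yaw 97.66 F [-0.3  0.2  0. ] T [ 0.01 -0.03  0.02] open 59.79662234834219 j7 -0.12
shift mm tool [-0.9  0.9  0.9] toolz turn deg 0.36
[584.65792478 329.11392087 318.82666671] [330.17135927 243.30203169]
1868 [594.93203566 246.71671409  86.00356578] ((526.2667236328125, 235.10069274902344), (162.68820190429688, 30.055551528930664), 8.297524452209473)
```

View pics/w1.png

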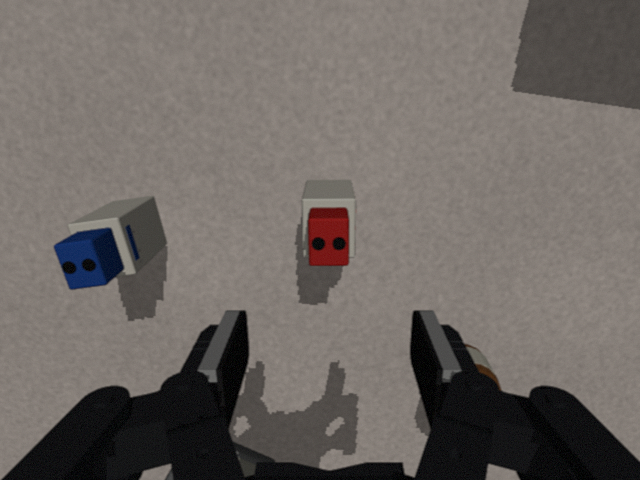

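Wrist view: red block top centred near (329,243), square to the image, between the fingers; spare at left (90,255), jar behind the right finger.

Run:
```python
from h import *
im=cv2.imread('pics/w1.png');d=np.load('pics/w1.png.npy');c=eyes.get_calibration('wrist');P=pts(d,c)
s=np.s_[195:275,295:365];q=P[s];h=cv2.cvtColor(im,cv2.COLOR_BGR2HSV)[s]
m=((h[...,0]<8)|(h[...,0]>172))&(h[...,1]>100)&(abs(q[...,2]-86)<4)
t=q[m];print(m.sum(),t.mean(0),cv2.minAreaRect(t[:,:2].astype(np.float32)))
print([plane(u,v,86,c)[:2].round(1) for u,v in((308,222),(347,222),(350,264),(309,266))])
b=P[s][(abs(P[s][...,2]-60)<3)];print(cv2.minAreaRect(b[:,:2].astype(np.float32)))
```

```text
1803 [595.33058242 246.17357874  86.31726526] ((595.3208618164062, 245.0930938720703), (23.303264617919922, 30.087385177612305), 8.431591987609863)
[array([582.4, 255.5]), array([604.5, 258.5]), array([610. , 233.1]), array([586.2, 228.6])]
((595.7650146484375, 244.95689392089844), (33.94478225708008, 40.27943801879883), 7.988673210144043)
```

```bash
python3 -m handwheel '[[[0.06,0,0,0.03,-0.5],[0.06,0,0,0.03,0],[0.06,0,0,0.03,0],[0.06,0,0,0.012,0],[0.06,0,0,0.0105,0],[0.06,0,0,0,0],[0.06,0,0,0,0]]]' 40
python3 -m handwheel '[[[0.01,0,0,0,0],[0.01,0,0,0,0],[0.01,0,0,0,0],[0.01,0,0,0,0],[0.01,0,0,0,0],[0.01,0,0,0,0]]]' 40
python3 - <<'E'
from h import *
go(595.5,245,88,98.2)
E
```

```text
time: 3.52
tcp_pos: [596.2, 245.4, 89.4]
orientation: [3.14, -0.0, 1.709]
wrist_force: [0.5, 0.7, -0.8]
opening: 60.2
time: 4.28
tcp_pos: [595.8, 245.4, 89.2]
orientation: [3.141, -0.0, 1.709]
wrist_force: [-0.8, -0.1, 6.0]
opening: 23.1
t 4.275 tcp [595.8 245.4  89.2] yaw 97.94 F [-0.8 -0.1  6. ] T [-0.02  0.26  0.  ] open 23.13808125173704 j7 -0.07
shift mm tool [-0.3 -0.4  1.2] toolz turn deg -0.26
```

```bash
python3 -m handwheel '[[[0.01,0,0,-0.01,0],[0.01,0,0,-0.03,0],[0.01,0,0,-0.03,0],[0.01,0,0,-0.03,0],[0.01,0,0,-0.03,0],[0.01,0,0,0,10],[0.01,0,0,0,10],[0.01,0,0,0,9.8],[0.01,0,0,0,0]]]'
python3 - <<'E'
from h import *
go(595,-131,220,68.2)
E
```

```text
time: 5.4
tcp_pos: [595.3, 245.4, 218.6]
orientation: [-3.141, 0.001, 1.191]
wrist_force: [-0.1, -0.4, -3.3]
opening: 23.4
t 5.4 tcp [595.3 245.4 218.6] yaw 68.22 F [-0.1 -0.4 -3.3] T [ 0.02  0.04 -0.01] open 23.443328688036477 j7 -0.53
shift mm tool [-349.6  139.4   -1.2] toolz turn deg 0.02
```

```bash
python3 -m handwheel '[[[0.01,-0.02,0.008,0,0],[0.01,-0.035,0.014,0,0],[0.01,-0.035,0.014,0,0],[0.01,-0.035,0.014,0,0],[0.01,-0.035,0.014,0,0],[0.01,-0.035,0.014,0,0],[0.01,-0.035,0.014,0,0],[0.01,-0.035,0.014,0,0],[0.01,-0.035,0.014,0,0],[0.01,-0.035,0.0135,0,0],[0.01,-0.015,0.006,0,0],[0.01,0,0,0,0]]]'
python3 -m handwheel '[[[0.01,0,0,0,0],[0.01,0,0,0,0]]]'
python3 - <<'E'
from h import *
go(520.9,-47,220,68.2)
im,d,c=cam('wrist','w2.png');np.save('pics/w2c.npy',c,allow_pickle=True)
P=pts(d,c)
print('slot px',proj([520.9,-47,15],c),'screw px',proj([489.3,-126,104],c))
E
```

```text
time: 6.9
tcp_pos: [594.2, -133.1, 218.7]
orientation: [-3.142, 0.0, 1.188]
wrist_force: [-0.3, 0.0, -2.2]
opening: 23.2
time: 7.15
tcp_pos: [595.0, -129.9, 218.5]
orientation: [-3.141, -0.001, 1.192]
wrist_force: [0.5, -0.4, -2.8]
opening: 22.9
t 7.15 tcp [ 595.  -129.9  218.5] yaw 68.28 F [ 0.5 -0.4 -2.8] T [ 0.02  0.02 -0.01] open 22.8716730147131 j7 0.06
shift mm tool [ 49.6 -99.5  -1.5] toolz turn deg 0.08
slot px [193.21961573 138.10862102] screw px [163.68475286 297.83770878]
```

View pics/w2.png

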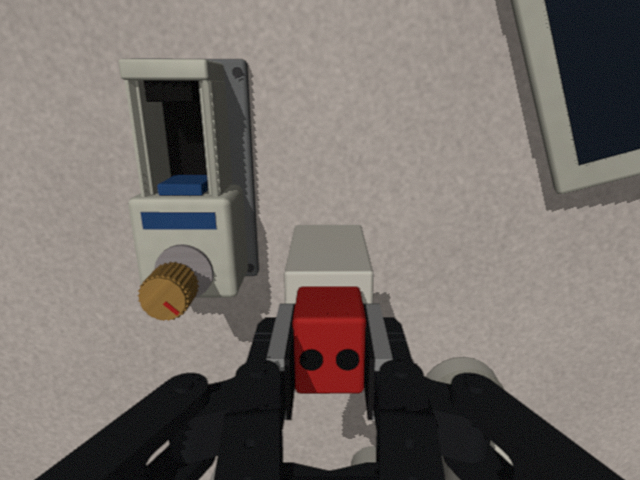

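Wrist view: dock at left (rails (145–210, 80–195), jaw (185,186), screw head (167,292)), cartridge held upright in the centre (330,340).

Run:
```python
from h import *
d=np.load('pics/w2.png.npy');c=np.load('pics/w2c.npy',allow_pickle=True).item();P=pts(d,c);im=cv2.imread('pics/w2.png')
q=P[50:340,100:270].reshape(-1,3)
h=np.histogram(q[:,2],bins=np.arange(0,112,4));print(list(zip(h[1][:-1],h[0])))
a=np.radians(68.2);Y=np.array([np.cos(a),np.sin(a)]);X=np.array([Y[1],-Y[0]])
for lo,hi in((57,63),(4,9)):
    t=q[(q[:,2]>lo)&(q[:,2]<hi)];print(lo,len(t),cv2.minAreaRect(t[:,:2].astype(np.float32)))
hs=cv2.cvtColor(im,cv2.COLOR_BGR2HSV)[50:340,100:270].reshape(-1,3)
t=q[(q[:,2]>100)&(hs[:,1]>100)];print('head',cv2.minEnclosingCircle(t[:,:2].astype(np.float32)),t[:,2].mean())
# dock-frame slices at pocket: x extents of rail tops
o=np.array([520.9,-47]);D=np.c_[(q[:,:2]-o)@X,(q[:,:2]-o)@Y,q[:,2]]
for y in range(-28,40,6):
    r=D[abs(D[:,1]-y)<1.5];r=r[np.argsort(r[:,0])]
    for z0,z1 in((49,56),(10,20)):
        k=r[(r[:,2]>z0)&(r[:,2]<z1)];L=k[k[:,0]<0,0];Rr=k[k[:,0]>0,0]
        print(y,z0,[ (round(float(a.min()),1),round(float(a.max()),1)) if len(a) else None for a in(L,Rr)],end=' | ')
    print()
```

```text
[(np.int64(0), np.int64(13056)), (np.int64(4), np.int64(189)), (np.int64(8), np.int64(1688)), (np.int64(12), np.int64(4521)), (np.int64(16), np.int64(892)), (np.int64(20), np.int64(464)), (np.int64(24), np.int64(483)), (np.int64(28), np.int64(500)), (np.int64(32), np.int64(541)), (np.int64(36), np.int64(588)), (np.int64(40), np.int64(669)), (np.int64(44), np.int64(742)), (np.int64(48), np.int64(1695)), (np.int64(52), np.int64(3516)), (np.int64(56), np.int64(4746)), (np.int64(60), np.int64(4709)), (np.int64(64), np.int64(809)), (np.int64(68), np.int64(0)), (np.int64(72), np.int64(0)), (np.int64(76), np.int64(14)), (np.int64(80), np.int64(134)), (np.int64(84), np.int64(159)), (np.int64(88), np.int64(155)), (np.int64(92), np.int64(170)), (np.int64(96), np.int64(178)), (np.int64(100), np.int64(744)), (np.int64(104), np.int64(1089))]
57 8487 ((510.2052917480469, -72.93630981445312), (159.24188232421875, 68.96430206298828), 67.95911407470703)
4 262 ((548.4957275390625, -88.17869567871094), (164.59017944335938, 2.3321800231933594), 68.6776351928711)
head ((550.218017578125, -92.166046142578
[... 244 characters left out ...]
 [(-20.3, -0.4), (0.1, 40.9)] | 
-10 49 [(-26.9, -19.3), (18.5, 26.5)] | -10 10 [(-20.1, -0.2), (0.0, 41.2)] | 
-4 49 [(-26.7, -19.3), (18.9, 26.4)] | -4 10 [(-20.2, -0.1), (0.1, 40.7)] | 
2 49 [(-26.8, -19.5), (18.5, 26.4)] | 2 10 [(-20.6, -0.1), (0.2, 41.4)] | 
8 49 [(-26.8, -19.6), (18.4, 26.3)] | 8 10 [(-20.1, -0.0), (0.0, 40.9)] | 
14 49 [(-26.7, -19.4), (18.4, 26.4)] | 14 10 [(-20.4, -0.3), (0.1, 41.2)] | 
20 49 [(-27.0, -19.3), (18.4, 26.3)] | 20 10 [(-20.3, -0.1), (0.0, 40.5)] | 
26 49 [(-26.6, -0.4), (0.2, 26.2)] | 26 10 [(-20.2, -0.4), (0.1, 41.1)] | 
32 49 [(-26.9, -0.3), (0.1, 26.3)] | 32 10 [None, (25.9, 41.0)] | 
38 49 [(-26.3, -0.0), (0.1, 26.3)] | 38 10 [None, (25.9, 41.2)] |
```

Run:
```python
from h import *
d=np.load('pics/w2.png.npy');c=np.load('pics/w2c.npy',allow_pickle=True).item();P=pts(d,c);im=cv2.imread('pics/w2.png')
a=np.radians(68.2);Y=np.array([np.cos(a),np.sin(a)]);X=np.array([Y[1],-Y[0]]);o=np.array([520.6,-46.9])
q=P[50:340,100:270].reshape(-1,3);D=np.c_[(q[:,:2]-o)@X,(q[:,:2]-o)@Y,q[:,2]]
k=D[(abs(D[:,0])<12)&(D[:,2]>46)&(D[:,2]<56)&(abs(D[:,1])<40)]
print('jaw',k[k[:,1]<0,1].max(),'pad',k[k[:,1]>0,1].min())
tc=np.array([595.,-129.9]);q=P[215:400,280:380].reshape(-1,3);hs=cv2.cvtColor(im,cv2.COLOR_BGR2HSV)[215:400,280:380].reshape(-1,3)
red=((hs[:,0]<8)|(hs[:,0]>172))&(hs[:,1]>100)
D=np.c_[(q[:,:2]-tc)@X,(q[:,:2]-tc)@Y,q[:,2]]
t=D[red];zt=np.percentile(t[:,2],70);print('top z',zt);t=t[abs(t[:,2]-zt)<3];print(t.min(0),t.max(0))
# front (+y) face of the white body
f=D[(~red)&(D[:,1]>16)&(D[:,2]>125)];print('front face y vs z',np.polyfit(f[:,2],f[:,1],1),f[:,2].min(),f[:,2].max(),f[:,1].mean(),'x',np.percentile(f[:,0],[1,99]))
go(520.6,-46.9,218,68.2)
```

```text
jaw -25.623127015709528 pad 27.111616573010227
top z 215.7893040408418
[-12.04818957 -14.81219897 212.79695487] [ 12.63510775  15.63082249 218.61765662]
front face y vs z [  0.19971042 -14.00966325] 131.11120345138318 336.4577840399459 20.262964236447672 x [-16.12833056  16.66679845]
t 7.2 tcp [ 595.  -130.1  218.5] yaw 68.27 F [-0.2 -0.  -3.1] T [ 0.03 -0.02 -0.01] open 23.26828963928417 j7 0.06
shift mm tool [ 49.7 -99.9   0.5] toolz turn deg 0.07
```

```bash
python3 -m handwheel '[[[0.01,0.01,-0.02,0,0],[0.01,0.015,-0.03,0,0],[0.01,0.015,-0.03,0,0],[0.01,0.010,-0.02,0,0],[0.01,0,0,0,0],[0.01,0,0,0.02,0],[0.01,0,0,0.02,0],[0.01,0,0,0.015,0],[0.01,0,0,0.01,0],[0.01,0,0,0,0],[0.01,0,0,0,0],[0.01,0,0,0,0]]]'
python3 - <<'E'
from h import *
go(520.6,-46.9,104,68.2)
im,d,c=cam('wrist','w3.png');np.save('pics/w3c.npy',c,allow_pickle=True)
E
```

```text
time: 8.7
tcp_pos: [521.0, -47.9, 154.1]
orientation: [3.141, -0.0, 1.189]
wrist_force: [-0.5, 0.7, -2.9]
opening: 23.5
t 8.7 tcp [521.  -47.9 154.1] yaw 68.14 F [-0.5  0.7 -2.9] T [-0.03  0.09  0.05] open 23.51499520632904 j7 -0.0
shift mm tool [ 0.8 -0.8 50.1] toolz turn deg -0.06
```

View pics/w3.png

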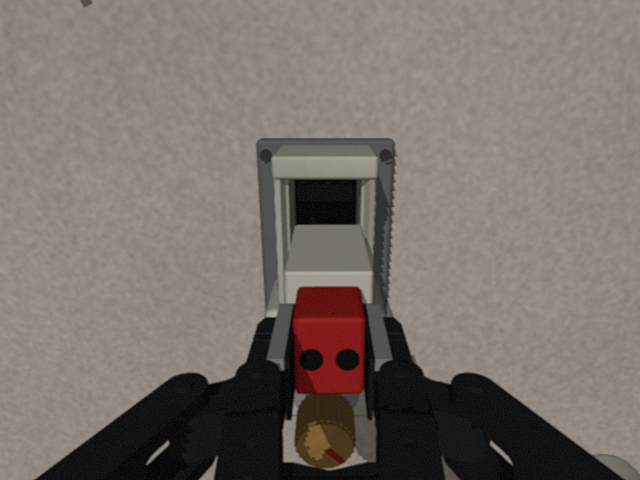

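The cartridge is over the pocket, between the rails ((285) and (372) at z≈55), with the screw behind at (325,430). I'll check the lateral offset within this one picture.

Run:
```python
from h import *
d=np.load('pics/w3.png.npy');c=np.load('pics/w3c.npy',allow_pickle=True).item();P=pts(d,c);im=cv2.imread('pics/w3.png')
a=np.radians(68.2);Y=np.array([np.cos(a),np.sin(a)]);X=np.array([Y[1],-Y[0]]);o=np.array([521.,-47.9])
q=P[130:320,240:410].reshape(-1,3);D=np.c_[(q[:,:2]-o)@X,(q[:,:2]-o)@Y,q[:,2]]
for y in(14,20,26,30,34,38,42):
    k=D[(abs(D[:,1]-y)<1.5)&(D[:,2]>49)&(D[:,2]<58)];L=k[k[:,0]<0,0];r=k[k[:,0]>0,0]
    if len(L) and len(r):print(y,L.min(),L.max(),r.min(),r.max())
k=D[(abs(D[:,0])<10)&(D[:,2]>46)&(D[:,2]<56)&(D[:,1]>15)&(D[:,1]<45)];print('pad',k[:,1].min() if len(k) else None)
f=D[(D[:,2]>68)&(D[:,2]<120)&(D[:,1]>15)&(D[:,1]<26)&(abs(D[:,0])<20)];print(np.polyfit(f[:,2],f[:,1],1),f[:,1].mean())
for z in(70,80,95,110):
    g=f[abs(f[:,2]-z)<3];print(z,g[:,0].min(),g[:,0].max(),g[:,1].mean())
```

```text
14 -28.199583887971848 -20.52669852209278 17.506852536568374 25.088003490575726
20 -28.46538818106259 -20.350805636182702 17.829032651510136 25.519669864815636
26 -28.184773342732246 -20.580553280039183 17.701171535073907 25.24168329956886
30 -27.950672154480525 -0.3740181193453724 0.1440402886886832 25.133031299976164
34 -28.388443317766203 -0.3578616002164643 0.15384170381839948 25.544858099241562
38 -28.199716582586895 -0.34692009975339894 0.1632540248828667 25.408567239050534
42 -28.175952443527887 -0.3289660299673862 0.1824882997416907 25.599485294348018
pad 27.87916523108079
[-7.85641032e-05  1.96696219e+01] 19.66197098052996
70 -16.698490377206234 17.079986453584123 19.665858074778086
80 -16.44627743269679 17.029357514567835 19.677586857800485
95 -16.51619185407601 17.076837908492713 19.655920963891873
110 -16.407792042422034 17.547006753890837 19.65361230953109
```

```bash
python3 -m handwheel '[[[0.01,0.001,-0.0016,0,0],[0.01,0,0,0.008,0],[0.01,0,0,0.008,0],[0.01,0,0,0.008,0],[0.01,0,0,0.004,0],[0.01,0,0,0,0],[0.01,0,0,0,0]]]'
python3 - <<'E'
from h import *
go(520.6,-46.9,104,68.2)
E
```

```text
time: 9.62
tcp_pos: [519.6, -46.5, 125.7]
orientation: [3.141, -0.0, 1.189]
wrist_force: [0.9, -0.1, -2.1]
opening: 23.4
t 9.625 tcp [519.6 -46.5 125.7] yaw 68.13 F [ 0.9 -0.1 -2.1] T [-0.03 -0.02 -0.04] open 23.353037315580675 j7 0.02
shift mm tool [-0.   1.1 21.7] toolz turn deg -0.07
```

Inside the guides (bottom at ≈36), no contact force. Now down towards the floor (TCP ≈104).

```bash
python3 -m handwheel '[[[0.01,0,0,0.006,0],[0.01,0,0,0.006,0],[0.01,0,0,0.004,0],[0.01,0,0,0.002,0],[0.01,0,0,0,0],[0.01,0,0,0,0]]]'
python3 -m handwheel '[[[0.01,0,0,0.001,0],[0.01,0,0,0.001,0],[0.01,0,0,0.0,0]]]'
```

```text
time: 10.38
tcp_pos: [519.6, -46.4, 107.7]
orientation: [3.141, -0.0, 1.189]
wrist_force: [0.8, -0.4, -2.7]
opening: 23.2
time: 10.75
tcp_pos: [519.5, -46.4, 105.6]
orientation: [-3.142, 0.0, 1.189]
wrist_force: [0.0, -0.3, -2.7]
opening: 23.1
```

```bash
python3 -m handwheel '[[[0.01,0,0,0.0007,0],[0.01,0,0,0.0007,0],[0.01,0,0,0.0,0]]]'
python3 -m handwheel '[[[0.01,0,0,0.0005,0],[0.01,0,0,0.0,0]]]'
```

```text
time: 11.12
tcp_pos: [519.5, -46.4, 104.2]
orientation: [3.142, -0.0, 1.189]
wrist_force: [0.4, -0.8, -2.6]
opening: 23.4
time: 11.38
tcp_pos: [519.5, -46.4, 104.1]
orientation: [3.141, -0.0, 1.189]
wrist_force: [-1.4, 0.0, 4.8]
opening: 22.8
```

Floor contact (force went from −2.7 to +4.8 N). Release and retract.

```bash
python3 -m handwheel '[[[0.03,0,0,0,0],[0.05,0,0,0,0],[0.05,0,0,0,0],[0.05,0,0,0,0],[0.05,0,0,-0.01,0],[0.05,0,0,-0.03,0],[0.05,0,0,-0.03,0],[0.05,0,0,-0.03,0],[0.05,0,0,0,0],[0.05,0,0,0,0]]]'
python3 - <<'E'
from h import *
a=np.radians(68.2);Y=np.array([np.cos(a),np.sin(a)])
im,d,c=cam('wrist','w4.png');np.save('pics/w4c.npy',c,allow_pickle=True)
P=pts(d,c);h=cv2.cvtColor(im,cv2.COLOR_BGR2HSV);X=np.array([Y[1],-Y[0]])
m=((h[...,0]<8)|(h[...,0]>172))&(h[...,1]>100)&(abs(P[...,2]-101)<5)&(np.hypot(P[...,0]-519.5,P[...,1]+46)<40)
t=P[m];print('cap',len(t),np.median(t[:,2]),cv2.minAreaRect(t[:,:2].astype(np.float32)))
m=(abs(h[...,0].astype(int)-16)<10)&(h[...,1]>100)&(abs(P[...,2]-104)<4);t=P[m]
print('head',len(t),t.mean(0) if len(t) else 0,cv2.minAreaRect(t[:,:2].astype(np.float32)) if len(t) else 0)
go(*(np.array([520.1,-47.1])-85*Y),97,68.2)
E
```

```text
time: 12.62
tcp_pos: [519.3, -46.2, 203.8]
orientation: [3.141, -0.0, 1.19]
wrist_force: [-0.1, -0.7, -0.2]
opening: 49.8
cap 1971 101.27399160431284 ((519.3860473632812, -46.2425537109375), (30.123600006103516, 23.128095626831055), 68.9296875)
head 1598 [ 488.82466959 -123.63592892  103.96520094] ((502.0130920410156, -91.4840316772461), (102.3621826171875, 29.709697723388672), 67.68254089355469)
t 12.675 tcp [519.1 -46.2 203.3] yaw 68.15 F [-0.   0.5 -0.2] T [ 0.03  0.04 -0.02] open 50.11081094595743 j7 -0.05
shift mm tool [-85.4   1.4 106.3] toolz turn deg -0.05
```

View pics/w4.png

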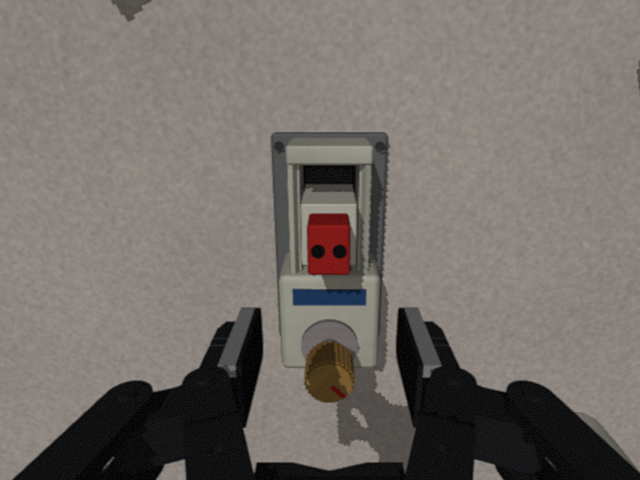

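Cartridge stands in the pocket (cap top at z≈101), screw head top at about (330,378).

Run:
```python
from h import *
im=cv2.imread('pics/w4.png');d=np.load('pics/w4.png.npy');c=np.load('pics/w4c.npy',allow_pickle=True).item();P=pts(d,c)
h=cv2.cvtColor(im,cv2.COLOR_BGR2HSV);s=np.s_[335:410,295:365];p=P[s];hh=h[s]
m=(hh[...,1]>80)&(abs(p[...,2]-104)<2.0);t=p[m];(x,y),r=cv2.minEnclosingCircle(t[:,:2].astype(np.float32));print(x,y,r,t.mean(0),plane(330,378,104,c))
go(x,y,97,68.2)
```

```text
488.1748046875 -125.90319061279297 15.49328899383545 [ 488.41908294 -125.10868478  104.2471862 ] [ 489.69344599 -123.04969508  104.        ]
t 12.675 tcp [519.1 -46.2 203.3] yaw 68.15 F [-0.   0.5 -0.2] T [ 0.03  0.04 -0.02] open 50.11081094595743 j7 -0.05
shift mm tool [-85.5   1.  106.3] toolz turn deg -0.05
```

```bash
python3 -m handwheel '[[[0.05,-0.02,0,0,0],[0.05,-0.03,0.001,0,0],[0.05,-0.0255,0,0,0],[0.05,-0.01,0,0,0],[0.05,0,0,0,-10],[0.05,0,0,0,-10],[0.05,0,0,0,-10],[0.05,0,0,0,-10],[0.05,0,0,0,-10],[0.05,0,0,0,-10],[0.05,0,0,0,-10],[0.05,0,0,0,-10]]]'
python3 -m handwheel '[[[0.05,0,0,0.0,-10],[0.05,0,0,0.0,-10],[0.05,0,0,0.0,-10],[0.05,0,0,0,-10],[0.05,0,0,0.03,0],[0.05,0,0,0.02,0],[0.05,0,0,0.0,0],[0.05,0,0,0,0]]]'
python3 - <<'E'
from h import *
go(488.2,-125.6,97,188.2)
E
```

```text
time: 14.18
tcp_pos: [488.4, -126.1, 203.3]
orientation: [-3.142, -0.001, 2.591]
wrist_force: [-0.2, 0.2, 0.5]
opening: 49.8
time: 15.18
tcp_pos: [488.8, -126.1, 154.0]
orientation: [3.142, 0.0, -2.999]
wrist_force: [-0.2, 0.3, 1.0]
opening: 50.2
t 15.175 tcp [ 488.8 -126.1  154. ] yaw -171.86 F [-0.2  0.3  1. ] T [ 0.01 -0.02 -0.01] open 50.21227514683062 j7 1.66
shift mm tool [ 0.5  0.6 57. ] toolz turn deg -0.06
```

```bash
python3 -m handwheel '[[[0.05,0,0,0,-10],[0.05,0,0,0,-10],[0.05,0,0,0,-10],[0.05,0,0,0,-8],[0.05,0,0,0.02,0],[0.05,0,0,0.02,0],[0.05,0,0,0.012,0],[0.05,0,0,0.005,0],[0.05,0,0,0,0],[0.05,0,0,0,0]]]'
python3 -m handwheel '[[[0.02,0,0,0,0],[0.02,0,0,0,0],[0.02,0,0,0,0],[0.02,0,0,0,0],[0.02,0,0,0,0],[0.02,0,0,0,0]]]' 90
python3 - <<'E'
from h import *
go(488.2,-125.6,97,188.2)
E
```

```text
time: 16.42
tcp_pos: [488.9, -126.1, 97.2]
orientation: [-3.141, 0.0, -2.336]
wrist_force: [-0.1, 0.7, 0.3]
opening: 50.0
time: 17.18
tcp_pos: [488.0, -125.4, 97.5]
orientation: [3.141, -0.0, -2.336]
wrist_force: [-3.8, 4.3, 12.7]
opening: 26.6
t 17.175 tcp [ 488.  -125.4   97.5] yaw -133.84 F [-3.8  4.3 12.7] T [ 0.85  0.98 -0.06] open 26.60322683216424 j7 2.05
shift mm tool [-0.  -0.2  0.5] toolz turn deg 37.96
```

```bash
python3 -m handwheel '[[[0.02,0,0,0,5],[0.02,0,0,0,5],[0.02,0,0,0,5],[0.02,0,0,0,5],[0.02,0,0,0,0]]]'
python3 - <<'E'
from h import *
go(488.2,-125.6,97,188.2)
im,d,c=cam('wrist','w5.png')
go(488.2,-125.6,97,188.2)
cv2.imwrite('pics/w5c.png',cv2.resize(im[220:460,170:490],None,fx=2,fy=2))
E
```

```text
time: 17.8
tcp_pos: [488.2, -125.7, 97.5]
orientation: [-3.141, -0.0, -2.686]
wrist_force: [-3.3, 2.9, 11.7]
opening: 27.2
t 17.8 tcp [ 488.2 -125.7   97.5] yaw -153.89 F [-3.3  2.9 11.7] T [ 0.58  0.75 -0.04] open 27.226340218661043 j7 1.83
shift mm tool [-0.1  0.1  0.5] toolz turn deg 17.91
t 17.85 tcp [ 488.2 -125.7   97.5] yaw -153.85 F [-3.1  2.2 11.9] T [ 0.58  0.74 -0.08] open 26.841284260348107 j7 1.83
shift mm tool [-0.   0.1  0.5] toolz turn deg 17.95
```

View pics/w5c.png

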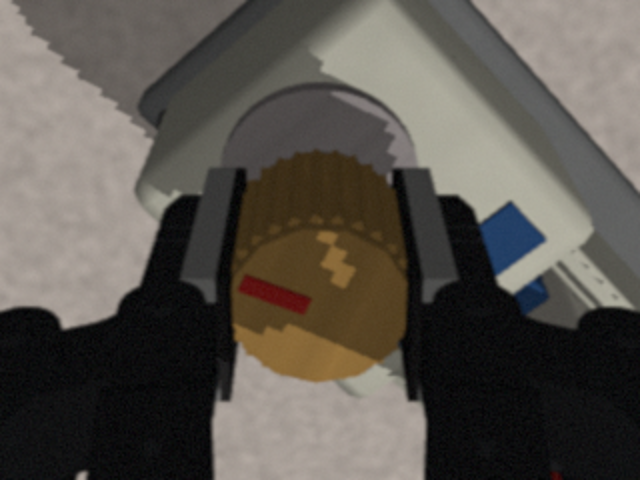

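The head sits between the pads, mark at (275,295) in the crop. Compare the mark's world angle before and after to see whether the screw turned.

```bash
cat >> h.py <<'E'
def mark(im,c,ctr=(488.3,-125.7),prt=True):
    h=cv2.cvtColor(im,cv2.COLOR_BGR2HSV);m=((h[...,0]<6)|(h[...,0]>172))&(h[...,1]>140)&(h[...,2]>40)
    vs,us=np.nonzero(m);w=np.array([plane(u,v,104,c)[:2] for u,v in zip(us,vs)]);w=w[np.hypot(*(w-np.array(ctr)).T)<16]
    e=w.mean(0)-np.array(ctr);print('mark n',len(w),'r',np.hypot(*e).round(1),'world deg',np.degrees(np.arctan2(e[1],e[0])).round(1))
E
python3 - <<'E'
from h import *
mark(cv2.imread('pics/w4.png'),np.load('pics/w4c.npy',allow_pickle=True).item())
mark(cv2.imread('pics/w5.png'),eyes.get_calibration('wrist'))
s=manip.state();print(s['wrist_torque'])
E
```

```text
mark n 61 r 8.6 world deg -77.2
mark n 297 r 8.2 world deg -88.4
[ 0.58383536  0.74452126 -0.0825056 ]
```

```bash
python3 -m handwheel '[[[0.02,0,0,0,5],[0.02,0,0,0,5],[0.02,0,0,0,5],[0.02,0,0,0,5],[0.02,0,0,0,5],[0.02,0,0,0,5]]]'
python3 - <<'E'
from h import *
s=manip.state();print(s['wrist_torque'],s['effort'])
im,d,c=cam('wrist','w6.png');go(488.2,-125.6,97,188.2);mark(im,c)
E
```

```text
time: 18.6
tcp_pos: [488.3, -126.1, 97.5]
orientation: [-3.141, 0.0, 3.072]
wrist_force: [-3.3, -0.3, 11.1]
opening: 27.1
[0.00712579 0.65779503 0.42632668] [ 8.75132550e-01 -5.67453933e+01  4.31929843e-02 -1.08623850e+01
  6.10908098e-02 -9.42978859e-01  2.55505303e-01]
t 18.65 tcp [ 488.3 -126.1   97.5] yaw 175.78 F [-2.9  0.4 11. ] T [0.14 0.68 0.18] open 27.023685211744393 j7 1.51
shift mm tool [0.1 0.5 0.5] toolz turn deg -12.42
mark n 299 r 8.4 world deg -114.6
```

```bash
for i in 1; do python3 -m handwheel '[[[0.02,0,0,0,5],[0.02,0,0,0,5],[0.02,0,0,0,5],[0.02,0,0,0,5],[0.02,0,0,0,5],[0.02,0,0,0,5],[0.02,0,0,0,5],[0.02,0,0,0,5]]]'; python3 -c "from h import *;print(manip.state()['wrist_torque'])"; done
python3 -m handwheel '[[[0.02,0,0,0,5],[0.02,0,0,0,5],[0.02,0,0,0,5],[0.02,0,0,0,5],[0.02,0,0,0,5]]]'; python3 -c "from h import *;print(manip.state()['wrist_torque'])"
```

```text
time: 19.65
tcp_pos: [488.0, -126.7, 97.5]
orientation: [-3.141, 0.0, 2.374]
wrist_force: [-4.3, -2.9, 12.3]
opening: 27.0
[-0.54659797  0.82164245  0.41267347]
time: 20.27
tcp_pos: [487.7, -126.9, 97.5]
orientation: [-3.141, 0.0, 1.937]
wrist_force: [-4.9, -4.3, 12.5]
opening: 26.7
[-0.72994559  1.11571848  0.43061272]
```

```bash
python3 -m handwheel '[[[0.02,0,0,0,5],[0.02,0,0,0,5],[0.02,0,0,0,5],[0.02,0,0,0,5],[0.02,0,0,0,5]]]'; python3 -c "from h import *;print(manip.state()['wrist_torque'])"
```

```text
time: 20.9
tcp_pos: [487.4, -127.0, 97.5]
orientation: [-3.141, 0.0, 1.5]
wrist_force: [-6.7, -4.3, 14.1]
opening: 26.8
[-0.76683618  1.40330407  0.46661036]
```

```bash
python3 -m handwheel '[[[0.02,0,0,0,5],[0.02,0,0,0,5],[0.02,0,0,0,5]]]'; python3 -c "
from h import *;print(manip.state()['wrist_torque'])
im,d,c=cam('wrist','w7.png');mark(im,c);go(488.2,-125.6,97,68.2)"
```

```text
time: 21.28
tcp_pos: [487.1, -126.9, 97.5]
orientation: [-3.141, 0.0, 1.238]
wrist_force: [-7.9, -3.1, 13.5]
opening: 27.0
[-0.74461516  1.55973412  0.44046811]
mark n 295 r 7.5 world deg 150.2
t 21.325 tcp [ 487.1 -126.9   97.5] yaw 70.7 F [-8.2 -2.9 16.5] T [-0.63  1.5   0.23] open 27.11104727677898 j7 0.44
shift mm tool [1.6 0.6 0.5] toolz turn deg 2.5
```

```bash
python3 -m handwheel '[[[0.02,0,0,0,5],[0.02,0,0,0,5],[0.02,0,0,0,5],[0.02,0,0,0,5]]]'; python3 -c "from h import *;print(manip.state()['wrist_torque'])"
```

```text
time: 21.82
tcp_pos: [486.9, -126.8, 97.5]
orientation: [-3.14, 0.0, 0.889]
wrist_force: [-8.6, -2.4, 14.8]
opening: 26.5
[-0.64169395  1.75741244  0.45550744]
```

```bash
python3 -m handwheel '[[[0.02,0,0,0,5],[0.02,0,0,0,5],[0.02,0,0,0,5],[0.02,0,0,0,5]]]'; python3 -c "from h import *;print(manip.state()['wrist_torque'])"
```

```text
time: 22.32
tcp_pos: [486.6, -126.6, 97.5]
orientation: [-3.14, 0.001, 0.54]
wrist_force: [-9.0, -1.6, 16.8]
opening: 26.7
[-0.43145968  1.92576835  0.4174111 ]
```

```bash
python3 -m handwheel '[[[0.02,0,0,0,5],[0.02,0,0,0,5],[0.02,0,0,0,5],[0.02,0,0,0,5]]]'; python3 -c "from h import *;print(manip.state()['wrist_torque'])"
```

```text
time: 22.82
tcp_pos: [486.5, -126.3, 97.5]
orientation: [-3.14, 0.001, 0.192]
wrist_force: [-9.6, 0.0, 17.8]
opening: 27.2
[-0.19993947  2.04717106  0.54978531]
```

```bash
python3 -m handwheel '[[[0.02,0,0,0,5],[0.02,0,0,0,5],[0.02,0,0,0,5]]]'; python3 -c "
from h import *;print(manip.state()['wrist_torque']);im,d,c=cam('wrist','w8.png');mark(im,c);go(488.2,-125.6,97,188.2)
im,d,c=cam('top','top2.png');cv2.imwrite('pics/t2.png',cv2.resize(im[240:320,262:372],None,fx=6,fy=6,interpolation=2))"
```

```text
time: 23.2
tcp_pos: [486.5, -126.1, 97.5]
orientation: [-3.14, 0.002, -0.07]
wrist_force: [-10.6, -0.1, 18.8]
opening: 27.0
[-0.03695938  2.08009715  0.61333751]
mark n 296 r 6.4 world deg 69.7
t 23.25 tcp [ 486.5 -126.1   97.5] yaw -4.25 F [-9.2  0.8 21.9] T [0.07 2.04 0.32] open 26.976326695310487 j7 -0.47
shift mm tool [ 1.6 -0.6  0.4] toolz turn deg 167.55
```

Torque rose to 0.61 N·m (≈0.18–0.19 above free, growing at 0.26 N·m/rad): the jaw is seated. Let go and retreat.

```bash
python3 -m handwheel '[[[0.035,0,0,0,0],[0.05,0,0,0,0],[0.05,0,0,0,0],[0.05,0,0,0,0],[0.05,0,0,-0.01,0],[0.05,0,0,-0.03,0],[0.05,0,0,-0.03,0],[0.05,0,0,-0.03,0],[0.05,0,0,-0.01,0],[0.05,-0.02,0,0,0],[0.05,-0.02,0,0,0],[0.05,0,0,0,0]]]'
python3 - <<'E'
from h import *
im,d,c=cam('wrist','w9.png');P=pts(d,c);mark(im,c);go(488,-125.6,97)
im2,d2,c2=cam('top','top3.png');im3,_,_=cam('scene','scene3.png')
h=cv2.cvtColor(im2,cv2.COLOR_BGR2HSV);P=pts(d2,c2)
m=((h[...,0]<8)|(h[...,0]>172))&(h[...,1]>120)&(abs(P[...,2]-102)<6)&(np.hypot(P[...,0]-525,P[...,1]+40)<40)
t=P[m];print('cap',len(t),np.median(t[:,2]) if len(t) else 0,cv2.minAreaRect(t[:,:2].astype(np.float32)) if len(t) else 0)
cv2.imwrite('pics/f.png',np.hstack([cv2.resize(im3[120:420,120:480],(480,400)),cv2.resize(im,(320,400))]))
E
```

```text
time: 24.8
tcp_pos: [447.5, -123.1, 206.6]
orientation: [-3.141, 0.001, -0.068]
wrist_force: [1.4, -0.1, -0.1]
opening: 50.0
mark n 100 r 6.3 world deg 65.6
t 24.85 tcp [ 448.7 -123.2  206.7] yaw -3.87 F [-0.7 -0.1 -0.7] T [-0.01 -0.04 -0.04] open 50.469022772455915 j7 -0.66
shift mm tool [ 39.4  -0.2 109.7] toolz turn deg None
cap 141 101.09751291138173 ((523.3148803710938, -39.711326599121094), (29.00019645690918, 22.47092628479004), 67.97972869873047)
```

View pics/f.png

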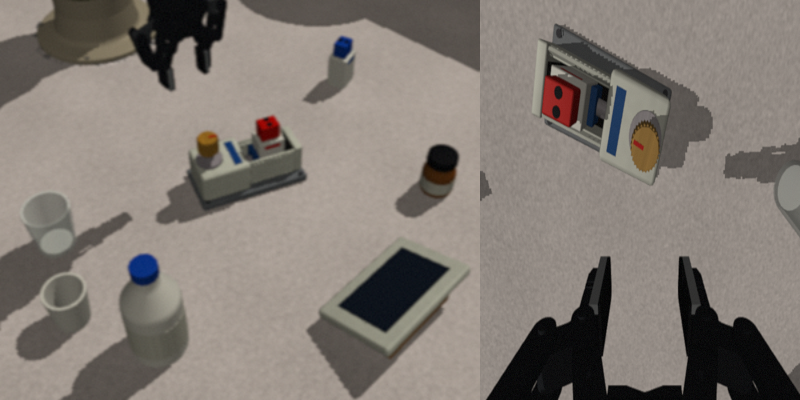

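Cartridge is upright against the rear pad with the blue jaw on it, screw released, everything else in place. Handing in.

```bash
python3 -c "from plant import order;print(order.job_done())"
```

```text
the job is handed in; nothing more can be done
None
```

The red cartridge is in the dock pocket, clamped by the blue jaw. I handed the job in at about 25 s; no verdict is reported.

- **Placing:** I lowered the cartridge between the guides until it touched the floor (the wrist force went from −2.7 to +4.8 N), then let go. Its cap top measured 101 mm above the bench, which matches standing upright on the pocket floor.
- **Clamping:** The screw turned clockwise in one grip. The torque was about 0.41–0.47 N·m while the jaw was free, then rose to 0.55 and 0.61 N·m. I stopped there, about 0.18 N·m above the free torque, and let go.
- **Final check:** The cap had moved about 7.5 mm towards the rear pad, close to the gap measured beforehand, and was still at 101 mm. In the last pictures the jaw is on the cartridge and the gripper is clear. The other objects in view look untouched, judged by eye, not measured.
- **Loose ends:** The hand turned about 20° further than the screw's mark did, which I put down to take-up or slip early in the turn. After release the mark read 66°, against 70° before, which is within that measurement's error. The grip on the screw also read about 27 mm where the head should be 29 mm, with an upward wrist force of 11–22 N. I did not look into that further, as the limit is 120 N.

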